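# Restock the ink rack and present the tattoo machine

## Task

Get the tattoo station ready: first stand the two spare ink bottles in the two empty cells of the rack, upright and fully down, and let go of them, leaving the bottles already in the rack where they are. Then pick up the tattoo machine by the balance point on its frame bar and hold it level and still over its stand, motor end over the round cup and grip over the fork, its underside about 4 cm above the tips of the fork, so that I can bag it. Finish while holding it there, do not set it down or let go, and do not disturb the jar, the soap bottle and the tub.

Things in the scene. Friction and masses are not known exactly. Their poses are not given: they have to be found in the camera images.
- spare_a_mid (a point): Small ink bottle, white body 30 mm in diameter and straight up to 60 mm, black nozzle cap above, 84 mm tall in all, about 45 g, standing upright on the bench, to be put in the rack. The point is on its axis, half-way up (42 mm above its underside).
- spare_b_mid (a point): Small ink bottle, white body 30 mm in diameter and straight up to 60 mm, black nozzle cap above, 84 mm tall in all, about 45 g, standing upright on the bench, to be put in the rack. The point is on its axis, half-way up (42 mm above its underside).
- stock_a_mid (a point): Small ink bottle, white body 30 mm in diameter and straight up to 60 mm, black nozzle cap above, 84 mm tall in all, about 45 g, standing upright in one of the cells of the rack; it stays there. The point is on its axis, half-way up (42 mm above its underside).
- stock_b_mid (a point): Small ink bottle, white body 30 mm in diameter and straight up to 60 mm, black nozzle cap above, 84 mm tall in all, about 45 g, standing upright in one of the cells of the rack; it stays there. The point is on its axis, half-way up (42 mm above its underside).
- cell0 (a point): One of the four round cells in a row in the fixed plywood rack: 34 mm wide, 16 mm deep, 50 mm from centre to centre. The rack block is 62 mm (x) by 210 mm (y, along the row) by 20 mm high and stands on the bench. The point is the centre of the cell's floor, 4 mm above the bench; axes as the rack's, z up. Two of the cells hold a bottle, which two varies.
- cell1 (a point): One of the four round cells in a row in the fixed plywood rack: 34 mm wide, 16 mm deep, 50 mm from centre to centre. The rack block is 62 mm (x) by 210 mm (y, along the row) by 20 mm high and stands on the bench. The point is the centre of the cell's floor, 4 mm above the bench; axes as the rack's, z up. Two of the cells hold a bottle, which two varies.
- cell2 (a point): One of the four round cells in a row in the fixed plywood rack: 34 mm wide, 16 mm deep, 50 mm from centre to centre. The rack block is 62 mm (x) by 210 mm (y, along the row) by 20 mm high and stands on the bench. The point is the centre of the cell's floor, 4 mm above the bench; axes as the rack's, z up. Two of the cells hold a bottle, which two varies.
- cell3 (a point): One of the four round cells in a row in the fixed plywood rack: 34 mm wide, 16 mm deep, 50 mm from centre to centre. The rack block is 62 mm (x) by 210 mm (y, along the row) by 20 mm high and stands on the bench. The point is the centre of the cell's floor, 4 mm above the bench; axes as the rack's, z up. Two of the cells hold a bottle, which two varies.
- machine_mid (a point): Point of the tattoo machine half-way along its length, at half its frame bar's height, 26 mm above its underside (which rests on the bench). x points to the motor, z up. The balance point (centre of mass) is 27 mm from here towards the motor (+x), inside the bar: grip the bar there, across its flat sides.
- machine_motor (a point): The machine's motor: centre of the steel can, 22 mm above its underside, 63 mm from machine_mid along the machine's x. Axes as the machine's.
- stand_mid (a point): Point over the middle of the machine's stand, level with the tips of its fork (40 mm above the bench); x points to the cup, z up. Held rightly, machine_mid is above this point and machine_motor above stand_cup.
- stand_cup (a point): Centre of the mouth of the stand's round cup, 50 mm in outer diameter, 30 mm above the bench, 63 mm from stand_mid along the stand's x.
- machine: Tattoo machine lying level: 160 mm long, 38 wide, 44 high, 0.32 kg. Along its x from the middle: black round grip, 38 mm thick, -80 to -22 mm; flat-sided aluminium frame bar 16 mm wide (y), 15 to 37 mm above the underside, -22 to 46 mm; upright steel motor can 34 mm thick, 44 high, 46 to 80 mm. Origin: its underside, 26 mm below machine_mid; x to the motor, z up.
- stand: Fixed white stand of the machine: base 190 (x) by 75 by 8 mm; at one end (x = -51 mm) a fork of two upright plates 44 mm apart, tips 40 mm above the bench; at the other end (x = 63 mm) a round cup 50 mm wide, 30 mm high. Origin under its middle, on the bench; x to the cup, z up.
- spare_a: Same bottle as spare_a_mid: origin at the centre of its underside, z up.
- spare_b: Same bottle as spare_b_mid: origin at the centre of its underside, z up.
- stock_a: Same bottle as stock_a_mid: origin at the centre of its underside, z up.
- stock_b: Same bottle as stock_b_mid: origin at the centre of its underside, z up.
- jar: Bystander: glass jar with lid, 72 mm in diameter, 85 mm tall, origin at the centre of its underside. Leave alone.
- soap: Bystander: green soap bottle, 60 mm in diameter, 125 mm tall, origin at the centre of its underside. Leave alone.
- tub: Bystander: white tub with lid, 58 mm in diameter, 42 mm tall, origin at the centre of its underside. Leave alone.

How it is judged:
By the outcome, as a careful person would: the job done as asked, in the order asked, and still so for the second after the job is handed in, while the arm keeps its last pose, push and grip.
It also fails if it takes over 72 s, if anything falls off the work surface, if the arm or the gripper's body presses on something with over 40 N, if the wrist force passes 120 N, or if a joint passes its speed limit or range.

## Robot

A 7-joint arm with a two-finger parallel gripper is mounted at the origin on the work surface. World frame = base frame: x ahead of the robot, y to its left, z up, the work surface at z = 0. Lengths are in m, angles in rad, forces in N, time in s.
With the tool pointing down it reaches from about 0.4 to 0.85 m from the base axis. Payload 10.4 kg.
Tool frame: the origin (TCP) lies at the centre of the arm's flange, where the gripper is bolted on; the fingertips stand 182 mm ahead of it and the grasp point (between the pads) lies 164 mm ahead of it; z points along the fingers, y is the line along which they close (so a half turn about z gives the same grasp; the last joint's range is limited). The gripper opens to 87 mm and grips with 3 to 60 N. Pads are 19 mm wide; open, the fingers measure 117 mm over their backs; the gripper's body (75 mm by 190 mm) begins 51 mm behind the grasp point.
Start: joints at [-0.023, 0.332, -0.065, 1.46, 0.022, 1.35, -0.088], TCP at [0.625, 0, 0.405] pointing down, gripper open.
Joint ranges: [-2.6, 2.6], [-0.5, 2.12], [-1.47, 1.34], [0.16, 2.42], [-1.27, 4.41], [0.06, 2.06], [-2.6, 2.6]. Speed limits (rad/s): [2.22, 2.22, 2.79, 2.79, 3.14, 3.14, 3.14].

## Interface

Orientations are given as a unit quaternion [x, y, z, w].
In Python, from bench import r, eyes, job gives the robot as it stands. The module is installed in compiled form; this text tells all that it offers.
- The arm moves only by the shell command python3 -m inch 'ROWS' [OPENING] [FORCE]. ROWS is JSON, a list of rows, each a list of 6 numbers: the shift along the tool's x, y, z normalised to -1 to 1, where 1 is 4 cm, then the turn, a rotation vector about the tool's x, y, z normalised to -1 to 1, where 1 is 0.12 rad. In form: [[x, y, z, wx, wy, wz], ...]. A call has exactly 5 rows; each row shifts and turns the commanded pose from where the row before left it, along the tool's axes as they then stand; what a row does not reach is not made up. A row lasts 1/12 s, in which the tool goes at most 41.7 mm and 7.16 degrees, less where a joint would pass 70% of its speed; a pose out of reach is approached as far as the arm can. A call with a number of a shift or a turn outside -1 to 1 is refused whole. A call with a gripper value outside its range is refused whole. OPENING is the gripper command: -1 is shut, 1 is fully open, values between are in proportion, set as the call begins (- or left out, the last holds). The fingers move at their own pace and stop on an object; FORCE is the grip in N (left out, the last holds). Time passes only in rows, so rows that do not move let the fingers close, or fill a call up. It gives the time, the measured TCP pose, the force, the opening and the grip force at its end, in the units of the state.
- r.read_state(): the state, without advancing time (a new reading comes with each control period).
- eyes.camera(name): name is "scene" or "side" or "wrist"; returns a dict with "pixels" (400x640x3 uint8, red, green, blue), "fx", "fy", "cx", "cy" (pixels), "extrinsics" (4x4, takes a point from camera to world coordinates). Camera axes: x right, y down, z forward; pixel columns grow to the right and rows downward; lengths in m; the calibration is good to about 2 mm. A picture is of the moment at which its call begins. There is no depth.
- job.close_job(): hands the job in; it is judged then, once.
The state is a dict: "time": time; "joint_positions": joint angles; "joint_vel": joint speeds; "joint_torque": joint torques, N m; "ee_pos": TCP position; "eef_rot": TCP orientation; "ft_force": force on the tool from outside, world axes, zero at the start; "torque": the same for the moment, N m; "width": finger opening in m; "grip_force": force on a finger pad.
Only numpy, scipy, OpenCV 4.12 (cv2) and the standard library are available. Lean on these libraries where they do the work, as an engineer would, in place of code of your own. Each camera call takes 0.05 s, during which the arm holds its last target. There are 200 camera calls.

## Working session

There is one attempt and no reset: what is moved stays moved. The work goes in short steps, Python scripts to look and compute and a shell command to move; the robot and the scene stay as the last step left them, time stands still between calls to the robot, and variables do not carry over. Pictures are saved under pics/ and viewed, at most 10 in all, crops included, and the job is handed in when it is done.

```bash
mkdir -p pics; cat > h.py <<'E'
import numpy as np, cv2, json
from bench import r, eyes, job
def snap(n,f):
    c=eyes.camera(n); cv2.imwrite('pics/'+f,cv2.cvtColor(c['pixels'],cv2.COLOR_RGB2BGR))
    np.savez('pics/'+f+'.npz',**c); return c
def pt(f,u,v,z):
    c=np.load('pics/'+f+'.npz'); E=c['extrinsics']
    d=E[:3,:3]@np.array([(u-c['cx'])/c['fx'],(v-c['cy'])/c['fy'],1]); o=E[:3,3]
    return o+d*(z-o[2])/d[2]
def proj(f,P):
    c=np.load('pics/'+f+'.npz'); E=c['extrinsics']; p=E[:3,:3].T@(np.array(P)-E[:3,3])
    return np.array([c['fx']*p[0]/p[2]+c['cx'],c['fy']*p[1]/p[2]+c['cy']])
E
python3 - <<'E'
from h import *
for n in ('scene','side'):
    c=snap(n,n+'0.png'); print(n,c['fx'],c['extrinsics'].round(3).tolist())
s=r.read_state(); print(s)
a=cv2.imread('pics/scene0.png');
E
```

```text
scene 514.616085958495 [[0.544, 0.48, -0.688, 1.447], [0.839, -0.295, 0.457, -0.54], [0.016, -0.826, -0.564, 0.776], [0.0, 0.0, 0.0, 1.0]]
side 373.3653883889745 [[-0.999, -0.047, 0.028, 0.54], [-0.05, 0.607, -0.793, 0.608], [0.02, -0.793, -0.609, 0.5], [0.0, 0.0, 0.0, 1.0]]
{'time': 0.1, 'joint_positions': array([-0.02260359,  0.33279585, -0.06473517,  1.4608511 ,  0.02158508,
        1.34989909, -0.08850553]), 'joint_vel': array([ 0.00095363, -0.00281068, -0.00021809, -0.00177074,  0.00162584,
       -0.0009038 ,  0.00048119]), 'joint_torque': array([ 3.16136166e-04, -6.24538064e+01,  2.38312193e-02, -3.90717781e+01,
       -6.15657773e-02,  3.65302863e-02,  4.60620026e-05]), 'ee_pos': array([6.24884104e-01, 3.07456441e-05, 4.04044426e-01]), 'eef_rot': array([ 7.07089982e-01,  7.07123300e-01, -4.55809477e-04, -4.33898579e-04]), 'ft_force': array([ 0.26436889,  0.19524918, -0.63888799]), 'torque': array([ 0.0039187 , -0.04790548, -0.0113013 ]), 'grip_force': 0.0, 'width': 0.08692916986929036}
```

View pics/scene0.png

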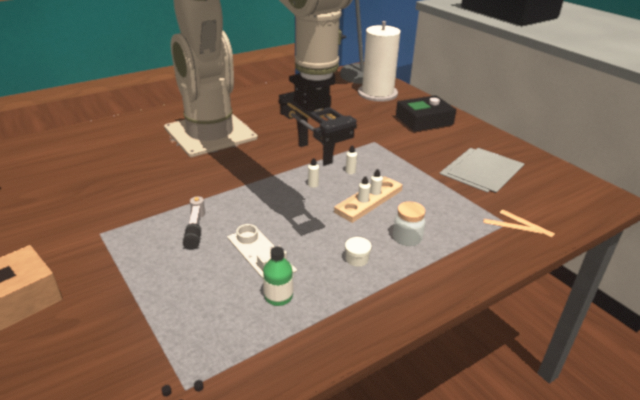

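View pics/side0.png

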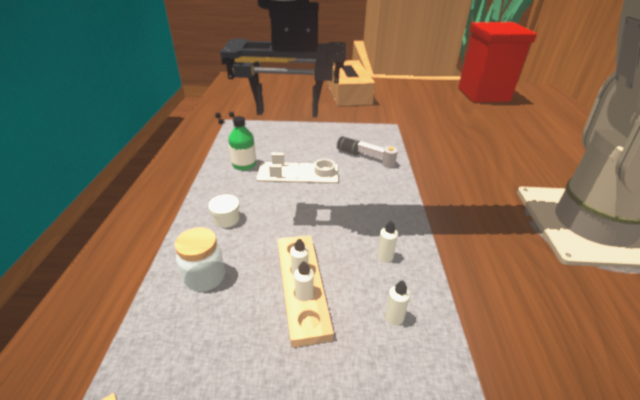

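```bash
python3 - <<'E'
from h import *
def crop(f,x,y,w,h,k,o):
    a=cv2.imread('pics/'+f)[y:y+h,x:x+w]; cv2.imwrite('pics/'+o,cv2.resize(a,None,fx=k,fy=k,interpolation=cv2.INTER_CUBIC))
crop('side0.png',260,215,160,140,4,'c1.png')
crop('side0.png',250,125,160,65,5,'c2.png')
E
```

```text
(no output)
```

View pics/c1.png

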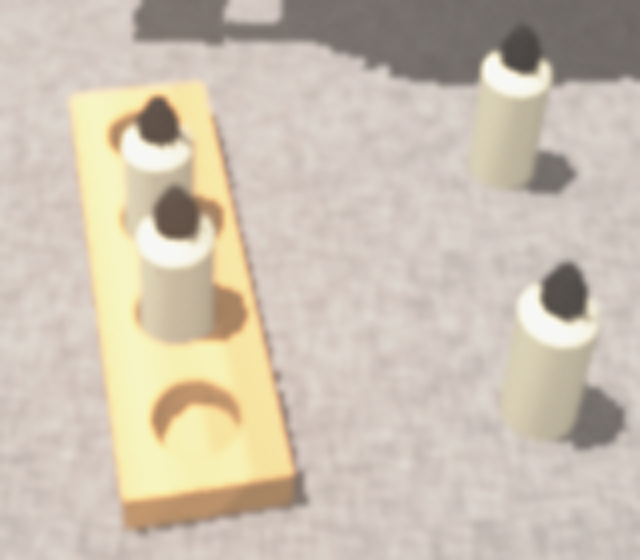

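View pics/c2.png

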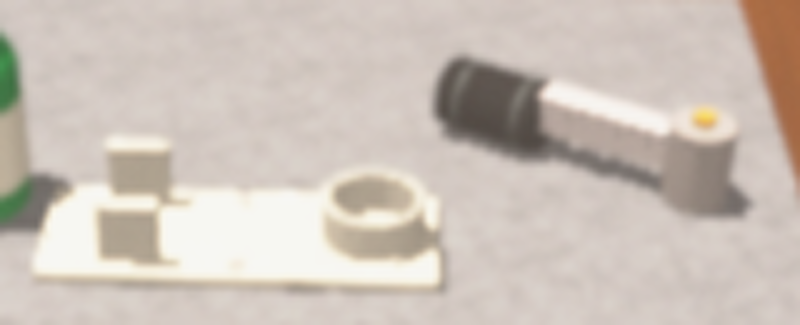

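```bash
python3 - <<'E'
from h import *
f='side0.png'
def a(n,u,v,z): print(n,pt(f,260+u/4,215+v/4,z).round(4)[:2])
def b(n,u,v,z): print(n,pt(f,250+u/5,125+v/5,z).round(4)[:2])
for c in [(70,95),(205,82),(292,475),(122,502)]: a('rack',*c,.02)
a('hole',196,418,.02)
a('stockN tip',176,190,.088);a('stockF tip',157,100,.088)
a('spF tip',522,28,.084);a('spF sh',516,74,.06);a('spF base',508,172,0)
a('spN tip',570,266,.084);a('spN sh',556,314,.06);a('spN base',543,420,0)
b('motor',704,122,.044);b('motor base',698,197,0);b('bar grip end',548,85,.037);b('grip end',450,93,.019)
b('cup',374,202,.03);b('forkfar',139,143,.04);b('forknear',128,203,.04)
for c in [(36,275),(440,282),(75,186)]: b('base',*c,.008)
E
```

```text
rack [0.6365 0.1061]
rack [0.5746 0.0928]
rack [0.5287 0.2971]
rack [0.5886 0.3117]
hole [0.565  0.2756]
stockN tip [0.5764 0.2251]
stockF tip [0.5881 0.1776]
spF tip [0.4372 0.118 ]
spF sh [0.4369 0.1208]
spF base [0.4328 0.1217]
spN tip [0.4327 0.2482]
spN sh [0.4345 0.2506]
spN base [0.4311 0.254 ]
motor [ 0.3998 -0.2041]
motor base [ 0.3968 -0.2055]
bar grip end [ 0.4744 -0.248 ]
grip end [ 0.524  -0.2679]
cup [ 0.5591 -0.1395]
forkfar [ 0.6738 -0.1673]
forknear [ 0.6712 -0.1134]
base [ 0.7135 -0.0984]
base [ 0.5265 -0.1076]
base [ 0.7087 -0.177 ]
```

The side crop shows cells 0 and 3 (the end cells) empty, spares at about (436,120) and (433,250) mm, and the machine and stand on the right. Now I'll move above the first spare and check with the wrist camera.

```bash
python3 -m inch '[[0.3,-0.47,0.26,0,0,0],[0.3,-0.47,0.26,0,0,0],[0.3,-0.47,0.26,0,0,0],[0.3,-0.47,0.26,0,0,0],[0.3,-0.47,0.26,0,0,0]]' 1 10
python3 -m inch '[[0.3,-0.47,0.26,0,0,0],[0.3,-0.47,0.26,0,0,0],[0.3,-0.47,0.26,0,0,0],[0.3,-0.47,0.26,0,0,0],[0.3,-0.47,0.26,0,0,0]]'
python3 -m inch '[[0,0,0,0,0,0],[0,0,0,0,0,0],[0,0,0,0,0,0],[0,0,0,0,0,0],[0,0,0,0,0,0]]'
python3 - <<'E'
from h import *
c=snap('wrist','w1.png'); f='w1.png'; print(c['extrinsics'].round(3).tolist())
for P in [(.436,.120,.084),(.433,.25,.084),(.5654,.275,.02),(.5988,.1288,.02),(.5765,.2263,.088),(.5877,.1775,.088)]: print(P,proj(f,P).round(0))
E
```

```text
time: 0.52
ee_pos: [0.5299, 0.0605, 0.3519]
eef_rot: [0.707, 0.707, -0.0, -0.0]
ft_force: [1.4, 0.8, -0.5]
width: 0.0873
grip_force: 0.0
time: 0.93
ee_pos: [0.4358, 0.1204, 0.3]
eef_rot: [0.707, 0.707, -0.0, -0.0]
ft_force: [-0.3, 1.1, 0.7]
width: 0.0871
grip_force: 0.0
time: 1.35
ee_pos: [0.4377, 0.1195, 0.3011]
eef_rot: [0.708, 0.707, 0.0, 0.0]
ft_force: [-0.2, 0.5, -0.1]
width: 0.0869
grip_force: 0.0
[[1.0, -0.001, -0.001, 0.438], [-0.002, -0.967, -0.255, 0.188], [-0.001, 0.255, -0.967, 0.28], [0.0, 0.0, 0.0, 1.0]]
(0.436, 0.12, 0.084) [311. 222.]
(0.433, 0.25, 0.084) [305.   3.]
(0.5654, 0.275, 0.02) [486.  -5.]
(0.5988, 0.1288, 0.02) [502. 188.]
(0.5765, 0.2263, 0.088) [558.  47.]
(0.5877, 0.1775, 0.088) [561. 134.]
```

View pics/w1.png

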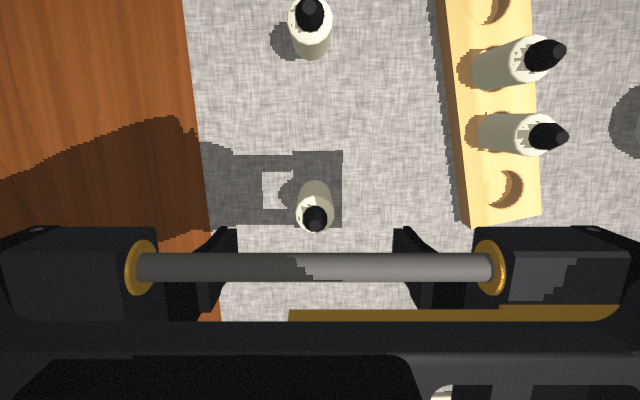

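Wrist picture: first spare's tip is at (315,221), the second at (310,8) and the far cell at (503,188), all within 2–3 mm of my estimates. Descend, grip, lift.

```bash
python3 -m inch '[[0,0,0.45,0,0,0],[0,0,0.45,0,0,0],[0,0,0.45,0,0,0],[0,0,0.45,0,0,0],[0,0,0.42,0,0,0]]' 
python3 -m inch '[[0,0,0,0,0,0],[0,0,0,0,0,0],[0,0,0,0,0,0],[0,0,0,0,0,0],[0,0,0,0,0,0]]' -1 12
python3 -m inch '[[0,0,0,0,0,0],[0,0,0,0,0,0],[0,0,0,0,0,0],[0,0,0,0,0,0],[0,0,0,0,0,0]]'
python3 -m inch '[[0,0,-0.25,0,0,0],[0,0,-0.3,0,0,0],[0,0,-0.3,0,0,0],[0,0,-0.3,0,0,0],[0,0,-0.25,0,0,0]]'
python3 -m inch '[[0,0,0,0,0,0],[0,0,0,0,0,0],[0,0,0,0,0,0],[0,0,0,0,0,0],[0,0,0,0,0,0]]'
```

```text
time: 1.82
ee_pos: [0.4373, 0.1197, 0.2111]
eef_rot: [0.707, 0.707, 0.0, 0.0]
ft_force: [-0.9, -0.6, -1.0]
width: 0.0871
grip_force: 0.0
time: 2.23
ee_pos: [0.4375, 0.1201, 0.213]
eef_rot: [0.707, 0.707, 0.001, 0.0]
ft_force: [-0.5, -1.1, -0.9]
width: 0.0617
grip_force: 0.0
time: 2.65
ee_pos: [0.437, 0.12, 0.212]
eef_rot: [0.707, 0.707, 0.0, 0.0]
ft_force: [-0.5, -0.4, -0.4]
width: 0.0296
grip_force: 12.0
time: 3.07
ee_pos: [0.4371, 0.1201, 0.2694]
eef_rot: [0.707, 0.707, 0.0, 0.0]
ft_force: [-0.3, 0.6, -0.2]
width: 0.0294
grip_force: 12.0
time: 3.48
ee_pos: [0.4368, 0.1199, 0.2673]
eef_rot: [0.707, 0.707, -0.001, -0.0]
ft_force: [-0.3, 0.1, -0.1]
width: 0.0293
grip_force: 12.0
```

```bash
python3 -m inch '[[0.02,0.2,0,0,0,0],[0.02,0.4,0,0,0,0],[0.02,0.5,0,0,0,0],[0.02,0.5,0,0,0,0],[0.02,0.5,0,0,0,0]]' 
python3 -m inch '[[0.02,0.5,0,0,0,0],[0.02,0.5,0,0,0,0],[0.03,0.4,0,0,0,0],[0.03,0.35,0,0,0,0],[0.02,0.2,0,0,0,0]]'
python3 -m inch '[[0,0,0,0,0,0],[0,0,0,0,0,0],[0,0,0,0,0,0],[0,0,0,0,0,0],[0,0,0,0,0,0]]'
python3 - <<'E'
from h import *
s=snap('side','s2.png');snap('wrist','w2.png')
a=cv2.imread('pics/s2.png')[190:350,240:440]; b=cv2.imread('pics/w2.png')
a=cv2.resize(a,None,fx=3,fy=3,interpolation=3); b=cv2.resize(b[0:260,180:480],None,fx=2/1.5,fy=2/1.5)
o=np.zeros((480+0,600+0,3),np.uint8); o[:]=a; 
cv2.imwrite('pics/m2.png',o)
for f in ('s2.png','w2.png'): print(f,proj(f,(.5988,.1288,.02)),proj(f,(.5988,.1288,.06)),proj(f,(.5988,.1288,.056)),proj(f,(.5988,.1288,.139)))
E
```

```text
time: 3.9
ee_pos: [0.5224, 0.124, 0.2676]
eef_rot: [0.707, 0.707, -0.0, 0.0]
ft_force: [-0.3, 0.1, 0.3]
width: 0.0295
grip_force: 12.0
time: 4.32
ee_pos: [0.6006, 0.1287, 0.2672]
eef_rot: [0.707, 0.707, -0.0, 0.0]
ft_force: [-0.0, 0.1, -0.2]
width: 0.0297
grip_force: 12.0
time: 4.73
ee_pos: [0.5985, 0.1289, 0.2682]
eef_rot: [0.707, 0.707, 0.0, 0.0]
ft_force: [-0.9, -0.2, -0.6]
width: 0.0298
grip_force: 12.0
s2.png [296.48042192 248.43875304] [296.03676831 232.01422577] [296.08262474 233.71187921] [295.05503243 195.66932175]
w2.png [314.48125384 209.21967384] [314.38689505 227.25861485] [314.39795322 225.14458111] [314.02507441 296.42929137]
```

View pics/m2.png

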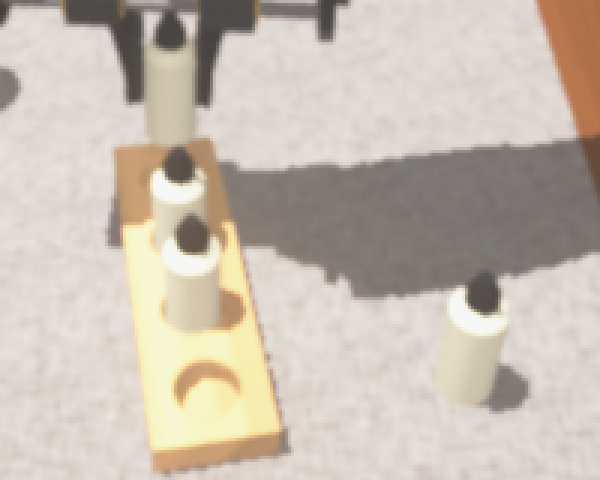

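The held bottle's tip is at (297,194) and its base at (297,238) in the side picture, on the line with the far cell to about 2 mm. Descend with force checks.

```bash
python3 -m inch '[[0,0,0.15,0,0,0],[0,0,0.2,0,0,0],[0,0,0.2,0,0,0],[0,0,0.15,0,0,0],[0,0,0.1,0,0,0]]' 
python3 -m inch '[[0,0,0.06,0,0,0],[0,0,0.06,0,0,0],[0,0,0.06,0,0,0],[0,0,0.06,0,0,0],[0,0,0,0,0,0]]'
```

```text
time: 5.25
ee_pos: [0.5986, 0.1287, 0.2344]
eef_rot: [0.707, 0.707, -0.001, -0.0]
ft_force: [0.8, -0.2, -0.9]
width: 0.0293
grip_force: 12.0
time: 5.67
ee_pos: [0.5989, 0.1288, 0.226]
eef_rot: [0.707, 0.707, -0.0, -0.0]
ft_force: [-0.2, 0.5, -1.0]
width: 0.0293
grip_force: 12.0
```

```bash
python3 -m inch '[[0,0,0.06,0,0,0],[0,0,0.06,0,0,0],[0,0,0.06,0,0,0],[0,0,0.05,0,0,0],[0,0,0,0,0,0]]' 
python3 -m inch '[[0,0,0.03,0,0,0],[0,0,0,0,0,0],[0,0,0,0,0,0],[0,0,0,0,0,0],[0,0,0,0,0,0]]'
```

```text
time: 6.08
ee_pos: [0.5989, 0.1288, 0.2167]
eef_rot: [0.707, 0.707, -0.0, -0.0]
ft_force: [0.6, 0.2, -1.0]
width: 0.0297
grip_force: 12.0
time: 6.5
ee_pos: [0.5991, 0.1288, 0.2161]
eef_rot: [0.707, 0.707, 0.0, 0.0]
ft_force: [1.0, 0.3, 0.5]
width: 0.0295
grip_force: 12.0
```

```bash
python3 -m inch '[[0,0,0,0,0,0],[0,0,0,0,0,0],[0,0,0,0,0,0],[0,0,0,0,0,0],[0,0,0,0,0,0]]' 1 >/dev/null
python3 -m inch '[[0,0,0,0,0,0],[0,0,0,0,0,0],[0,0,0,0,0,0],[0,0,0,0,0,0],[0,0,0,0,0,0]]'
python3 -m inch '[[0,0,-0.3,0,0,0],[0,0,-0.5,0,0,0],[0,0,-0.5,0,0,0],[0,0,-0.5,0,0,0],[0,0,-0.45,0,0,0]]'
python3 -m inch '[[0.3,-0.41,0,0,0,0],[0.3,-0.41,0,0,0,0],[0.3,-0.41,0,0,0,0],[0.3,-0.41,0,0,0,0],[0.3,-0.41,0,0,0,0]]' >/dev/null
python3 -m inch '[[0.3,-0.41,0,0,0,0],[0.3,-0.41,0,0,0,0],[0.3,-0.41,0,0,0,0],[0.3,-0.41,0,0,0,0],[0.29,-0.4,0,0,0,0]]' >/dev/null
python3 -m inch '[[0,0,0,0,0,0],[0,0,0,0,0,0],[0,0,0,0,0,0],[0,0,0,0,0,0],[0,0,0,0,0,0]]'
python3 - <<'E'
from h import *
c=snap('wrist','w3.png'); f='w3.png'
for P in [(.4355,.2485,.084),(.4355,.2485,.06),(.5654,.275,.02),(.5988,.1288,.088)]: print(P,proj(f,P).round(0))
E
```

```text
time: 7.33
ee_pos: [0.599, 0.1288, 0.216]
eef_rot: [0.707, 0.707, 0.0, -0.0]
ft_force: [-0.5, -0.6, -0.4]
width: 0.0844
grip_force: 0.0
time: 7.75
ee_pos: [0.5991, 0.1289, 0.3083]
eef_rot: [0.707, 0.707, 0.001, 0.0]
ft_force: [-0.2, -0.3, -0.8]
width: 0.0872
grip_force: 0.0
time: 9.0
ee_pos: [0.436, 0.2478, 0.3061]
eef_rot: [0.708, 0.707, 0.0, 0.0]
ft_force: [-0.3, -0.0, -0.4]
width: 0.0869
grip_force: 0.0
(0.4355, 0.2485, 0.084) [313. 219.]
(0.4355, 0.2485, 0.06) [314. 209.]
(0.5654, 0.275, 0.02) [465. 166.]
(0.5988, 0.1288, 0.088) [526. 368.]
```

View pics/w3.png

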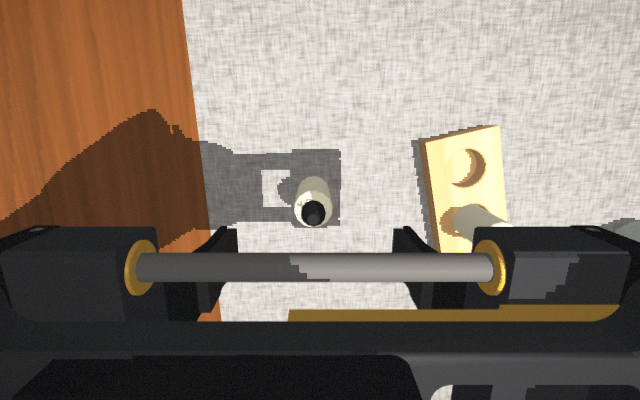

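Wrist picture: the second spare's tip is near (314,213) (so its y is about 0.251) and the near cell is at (465,167), as predicted.

```bash
python3 -m inch '[[0.08,0,0.3,0,0,0],[0,0,0.5,0,0,0],[0,0,0.55,0,0,0],[0,0,0.55,0,0,0],[0,0,0.45,0,0,0]]' 
python3 -m inch '[[0,0,0,0,0,0],[0,0,0,0,0,0],[0,0,0,0,0,0],[0,0,0,0,0,0],[0,0,0,0,0,0]]' -1 12 >/dev/null
python3 -m inch '[[0,0,0,0,0,0],[0,0,0,0,0,0],[0,0,0,0,0,0],[0,0,0,0,0,0],[0,0,0,0,0,0]]'
python3 -m inch '[[0,0,-0.25,0,0,0],[0,0,-0.3,0,0,0],[0,0,-0.3,0,0,0],[0,0,-0.3,0,0,0],[0,0,-0.25,0,0,0]]' >/dev/null
python3 -m inch '[[0.06,0.2,0,0,0,0],[0.06,0.3,0,0,0,0],[0.06,0.4,0,0,0,0],[0.06,0.4,0,0,0,0],[0.06,0.4,0,0,0,0]]' >/dev/null
python3 -m inch '[[0.06,0.4,0,0,0,0],[0.06,0.4,0,0,0,0],[0.06,0.4,0,0,0,0],[0.06,0.2,0,0,0,0],[0.06,0.13,0,0,0,0]]' >/dev/null
python3 -m inch '[[0,0,0,0,0,0],[0,0,0,0,0,0],[0,0,0,0,0,0],[0,0,0,0,0,0],[0,0,0,0,0,0]]'
python3 - <<'E'
from h import *
snap('side','s4.png'); f='s4.png'
a=cv2.resize(cv2.imread('pics/'+f)[220:350,250:410],None,fx=4,fy=4,interpolation=3); cv2.imwrite('pics/m4.png',a)
for z in (.056,.14): print((proj(f,(.5654,.275,z))-[250,220])*4)
E
```

```text
time: 9.47
ee_pos: [0.435, 0.2514, 0.2096]
eef_rot: [0.707, 0.707, -0.001, -0.0]
ft_force: [0.3, -0.7, -0.5]
width: 0.0871
grip_force: 0.0
time: 10.3
ee_pos: [0.4354, 0.2516, 0.212]
eef_rot: [0.707, 0.707, 0.0, 0.0]
ft_force: [1.1, -0.1, -0.5]
width: 0.0294
grip_force: 12.0
time: 11.97
ee_pos: [0.5642, 0.2756, 0.2682]
eef_rot: [0.707, 0.707, 0.0, 0.0]
ft_force: [-0.2, -0.6, -0.2]
width: 0.03
grip_force: 12.0
[235.26097436 336.3282471 ]
[235.47169481 174.68491113]
```

View pics/m4.png

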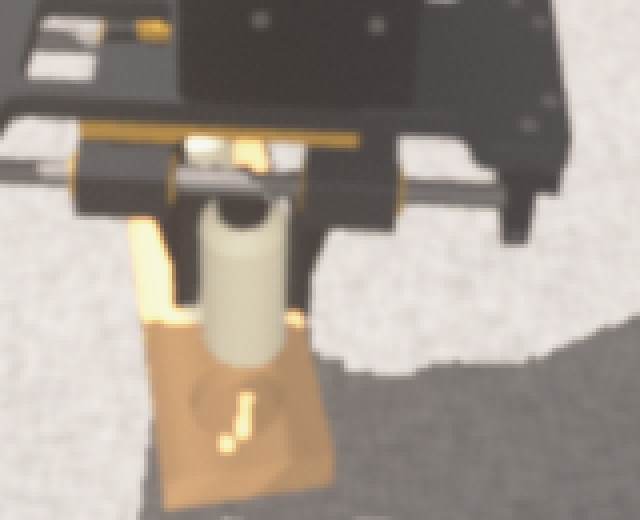

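```bash
python3 - <<'E'
from h import *
f='s4.png'
print('N front',pt(f,250+244.5/4,220+367/4,.056), 'shoulder front edge?',pt(f,250+244.5/4,220+395/4,.02))
print('F front',pt('s2.png',240+170/3,190+143/3,.0555))
print('origN base front',pt('side0.png',260+540/4,215+440/4,0),'origF',pt('side0.png',260+506/4,215+188/4,0))
c=cv2.imread('pics/s4.png')
# bottle edges in held rows
g=c[:,:,2].astype(int)
for v in (286,294,302): print(v,g[v,292:330])
E
```

```text
N front [0.56117657 0.28774073 0.056     ] shoulder front edge? [0.5619797  0.27411868 0.02      ]
F front [0.59683012 0.1381774  0.0555    ]
origN base front [0.43320982 0.26302943 0.        ] origF [0.43459479 0.13176914 0.        ]
286 [244 154  88  83  86  87  88 111 162 191 201 206 210 212 213 214 215 215
 216 216 215 215 215 214 212 211 207 202 187 145 103  86  83  81  78  86
 132 202]
294 [247 199 110  85  87  90 100 137 176 196 202 206 210 211 214 215 215 216
 217 216 216 215 215 214 212 209 206 199 184 140  99  86  84  81  93 143
 204 226]
302 [213 214 213 212 211 208 206 203 199 198 201 205 210 213 214 216 215 216
 216 216 216 215 214 213 211 208 204 198 191 182 181 186 199 192 166 173
 217 231]
```

```bash
python3 -m inch '[[0,0.045,0.15,0,0,0],[0,0,0.2,0,0,0],[0,0,0.2,0,0,0],[0,0,0.15,0,0,0],[0,0,0.1,0,0,0]]' 
python3 -m inch '[[0,0,0.06,0,0,0],[0,0,0.06,0,0,0],[0,0,0.06,0,0,0],[0,0,0.06,0,0,0],[0,0,0,0,0,0]]'
```

```text
time: 12.43
ee_pos: [0.5661, 0.2754, 0.2343]
eef_rot: [0.707, 0.707, -0.001, -0.0]
ft_force: [-0.1, 0.3, -0.5]
width: 0.0295
grip_force: 12.0
time: 12.85
ee_pos: [0.5663, 0.2755, 0.226]
eef_rot: [0.707, 0.707, -0.0, -0.0]
ft_force: [0.3, 0.7, -0.5]
width: 0.0292
grip_force: 12.0
```

```bash
python3 -m inch '[[0,0,0.06,0,0,0],[0,0,0.06,0,0,0],[0,0,0.06,0,0,0],[0,0,0.05,0,0,0],[0,0,0,0,0,0]]' 
python3 -m inch '[[0,0,0.03,0,0,0],[0,0,0,0,0,0],[0,0,0,0,0,0],[0,0,0,0,0,0],[0,0,0,0,0,0]]'
```

```text
time: 13.27
ee_pos: [0.5663, 0.2755, 0.2166]
eef_rot: [0.707, 0.707, -0.0, -0.0]
ft_force: [0.6, 0.5, 0.4]
width: 0.0293
grip_force: 12.0
time: 13.68
ee_pos: [0.5664, 0.2757, 0.2161]
eef_rot: [0.707, 0.707, 0.0, 0.0]
ft_force: [-0.5, 0.2, -0.1]
width: 0.0298
grip_force: 12.0
```

```bash
python3 -m inch '[[0,0,0,0,0,0],[0,0,0,0,0,0],[0,0,0,0,0,0],[0,0,0,0,0,0],[0,0,0,0,0,0]]' 1 >/dev/null
python3 -m inch '[[0,0,0,0,0,0],[0,0,0,0,0,0],[0,0,0,0,0,0],[0,0,0,0,0,0],[0,0,0,0,0,0]]'
python3 -m inch '[[0,0,-0.3,0,0,0],[0,0,-0.5,0,0,0],[0,0,-0.5,0,0,0],[0,0,-0.5,0,0,0],[0,0,-0.45,0,0,0]]' >/dev/null
python3 -m inch '[[-0.62,-0.17,0,0,0,0],[-0.62,-0.17,0,0,0,0],[-0.62,-0.17,0,0,0,0],[-0.62,-0.17,0,0,0,0],[-0.62,-0.17,0,0,0,0]]' >/dev/null
python3 -m inch '[[-0.62,-0.17,0,0,0,0],[-0.62,-0.17,0,0,0,0],[-0.62,-0.17,0,0,0,0],[-0.62,-0.17,0,0,0,0],[-0.62,-0.17,0,0,0,0]]' >/dev/null
python3 -m inch '[[-0.62,-0.17,0,0,0,0],[-0.62,-0.17,0,0,0,0],[-0.62,-0.17,0,0,0,0],[-0.62,-0.17,0,0,0,0],[-0.62,-0.17,0,0,0,0]]' >/dev/null
python3 -m inch '[[-0.62,-0.17,0,0,0,0],[-0.62,-0.17,0,0,0,0],[-0.62,-0.17,0,0,0,0],[-0.62,-0.17,0,0,0,0],[-0.62,-0.17,0,0,0,0]]'
python3 -m inch '[[0,0,0,0,0,-0.92],[0,0,0,0,0,-0.92],[0,0,0,0,0,-0.92],[0,0,0,0,0,-0.92],[0,0,0,0,0,-0.92]]' >/dev/null
python3 -m inch '[[0,0,0,0,0,-0.92],[0,0,0,0,0,-0.92],[0,0,0,0,0,-0.92],[0,0,0,0,0,-0.92],[0,0,0,0,0,-0.92]]' >/dev/null
python3 -m inch '[[0,0,0,0,0,0],[0,0,0,0,0,0],[0,0,0,0,0,0],[0,0,0,0,0,0],[0,0,0,0,0,0]]'
python3 - <<'E'
from h import *
c=snap('wrist','w5.png'); f='w5.png'
snap('scene','sc5.png'); snap('side','s5.png')
# composite: wrist (half size pieces) and rack crop
a=cv2.imread('pics/w5.png'); b=cv2.resize(cv2.imread('pics/s5.png')[230:350,260:420],None,fx=2,fy=2,interpolation=3)
c2=cv2.resize(cv2.imread('pics/s5.png')[120:190,250:410],None,fx=2,fy=2,interpolation=3)
o=np.zeros((600,800,3),np.uint8); o[:400,:640]=a; o[400:600,:320]=b[:200]; o[400:540,330:650]=c2
cv2.imwrite('pics/m5.png',o)
print(r.read_state()['joint_positions'].round(2))
for P in [(.4316,-.2208,.037),(.399,-.2045,.044),(.524,-.268,.019)]: print(P,proj(f,P).round(0))
E
```

```text
time: 14.52
ee_pos: [0.5664, 0.2756, 0.216]
eef_rot: [0.707, 0.707, 0.0, 0.0]
ft_force: [-0.1, -0.1, 0.3]
width: 0.0844
grip_force: 0.0
time: 16.6
ee_pos: [0.43, -0.2215, 0.3071]
eef_rot: [0.707, 0.707, 0.0, 0.001]
ft_force: [0.4, 0.3, -0.2]
width: 0.0869
grip_force: 0.0
time: 17.85
ee_pos: [0.4304, -0.2204, 0.3061]
eef_rot: [0.232, 0.973, 0.0, 0.0]
ft_force: [-0.6, 0.0, -0.1]
width: 0.0872
grip_force: 0.0
[ 0.34  0.11  0.04  1.95 -0.01  1.09  1.49]
(0.4316, -0.2208, 0.037) [316. 204.]
(0.399, -0.2045, 0.044) [316. 161.]
(0.524, -0.268, 0.019) [315. 301.]
```

View pics/m5.png

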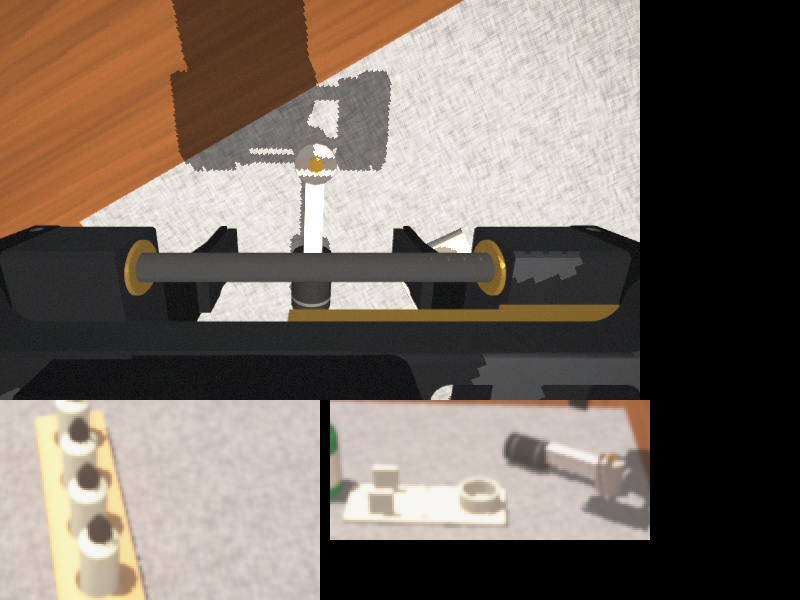

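Wrist picture: motor centre at (316,164) and grip at (312,300), so the bar is 1.3° off my yaw. The side crops show the bottles standing in the rack. Correct the yaw, descend and grip.

```bash
python3 -m inch '[[-0.05,-0.03,0,0,0,0.2],[0,0,0.5,0,0,0],[0,0,0.55,0,0,0],[0,0,0.55,0,0,0],[0,0,0.5,0,0,0]]' >/dev/null
python3 -m inch '[[0,0,0.3,0,0,0],[0,0,0.25,0,0,0],[0,0,0.15,0,0,0],[0,0,0.1,0,0,0],[0,0,0,0,0,0]]' 
python3 -m inch '[[0,0,0,0,0,0],[0,0,0,0,0,0],[0,0,0,0,0,0],[0,0,0,0,0,0],[0,0,0,0,0,0]]' -1 35 
python3 -m inch '[[0,0,0,0,0,0],[0,0,0,0,0,0],[0,0,0,0,0,0],[0,0,0,0,0,0],[0,0,0,0,0,0]]'
python3 -m inch '[[0,0,0,0,0,0],[0,0,0,0,0,0],[0,0,0,0,0,0],[0,0,0,0,0,0],[0,0,0,0,0,0]]'
python3 - <<'E'
from h import *
from scipy.optimize import minimize
from scipy.spatial import ConvexHull
def box(cx,cy,hx,hy,z0,z1): return [(cx+a*hx,cy+b*hy,z) for a in(-1,1) for b in(-1,1) for z in(z0,z1)]
t=np.linspace(0,2*np.pi,24)
parts=[box(0,0,.095,.0375,0,.008),[(.063+.025*np.cos(q),.025*np.sin(q),z) for q in t for z in(.008,.03)],]
def mask(f,p,k=4):
    m=np.zeros((400*k,640*k),np.uint8); c,s=np.cos(p[2]),np.sin(p[2])
    for P in parts:
        q=np.array([proj(f,(p[0]+c*x-s*y,p[1]+s*x+c*y,z)) for x,y,z in P])*k+k/2
        cv2.fillConvexPoly(m,cv2.convexHull(q.astype(np.int32)),1)
    return m
for f in ('side0.png','scene0.png'):
    a=cv2.imread('pics/'+f); m0=mask(f,(.622,-.14,np.pi),1); ys,xs=np.where(m0)
    sl=(slice(max(ys.min()-8,0),ys.max()+9),slice(xs.min()-8,xs.max()+9))
    g=cv2.GaussianBlur(a,(3,3),0).astype(float).min(2)
    k=4; G=cv2.resize(g[sl],None,fx=k,fy=k,interpolation=cv2.INTER_LINEAR)
    S=(slice(sl[0].start*k,sl[0].stop*k),slice(sl[1].start*k,sl[1].stop*k))
    def cost(d):
        m=mask(f,(.622+d[0]/1e3,-.14+d[1]/1e3,np.pi+d[2]/50))[S]>0
        i,o=G[m],G[~m]; return (i.var()*i.size+o.var()*o.size)/G.size
    b=min((minimize(cost,x0,method='Nelder-Mead',options=dict(initial_simplex=np.array(x0)+np.array([[0,0,0],[4,0,0],[0,4,0],[0,0,4]]))) for x0 in([0,0,0],[-2,2,-2],[2,-2,-1.])),key=lambda r:r.fun)
    print(f,b.x,b.fun,cost([0,0,0]),'xy',.622+b.x[0]/1e3,-.14+b.x[1]/1e3,'yaw deg',np.degrees(b.x[2]/50))
E
```

```text
time: 18.83
ee_pos: [0.4317, -0.2224, 0.1896]
eef_rot: [0.243, 0.97, 0.0, -0.0]
ft_force: [0.1, -0.2, -0.3]
width: 0.0868
grip_force: 0.0
time: 19.25
ee_pos: [0.4318, -0.2224, 0.1903]
eef_rot: [0.243, 0.97, -0.0, 0.0]
ft_force: [-0.3, 0.3, 0.3]
width: 0.0614
grip_force: 0.0
time: 19.67
ee_pos: [0.4317, -0.2224, 0.19]
eef_rot: [0.243, 0.97, 0.0, 0.0]
ft_force: [-0.8, 0.4, 0.4]
width: 0.0283
grip_force: 0.0
time: 20.08
ee_pos: [0.4317, -0.2223, 0.19]
eef_rot: [0.243, 0.97, 0.0, 0.0]
ft_force: [-0.2, 1.5, -0.1]
width: 0.0156
grip_force: 35.0
side0.png [  1.52263251 -12.08300483   1.70555566] 767.693351353162 806.6198487689418 xy 0.6235226325085719 -0.15208300483190496 yaw deg 1.954422823878497
scene0.png [-66.79223908 -40.41369497  36.03481579] 1050.1418725776866 1394.7657123499246 xy 0.555207760917858 -0.1804136949689346 yaw deg 41.29285721010854
```

Machine gripped (15.6 mm, 35 N). Lift it, turn it to the stand's heading and go beside the stand for a clear wrist view.

```bash
python3 -m inch '[[0,0,-0.15,0,0,0],[0,0,-0.3,0,0,0],[0,0,-0.4,0,0,0],[0,0,-0.5,0,0,0],[0,0,-0.5,0,0,0]]'
python3 -m inch '[[0,0,-0.5,0,0,0],[0,0,-0.5,0,0,0],[0,0,-0.5,0,0,0],[0,0,-0.5,0,0,0],[0,0,-0.4,0,0,0]]'
python3 -m inch '[[0,0,-0.3,0,0,-0.3],[0,0,-0.2,0,0,-0.5],[0,0,0,0,0,-0.5],[0,0,0,0,0,-0.5],[0,0,0,0,0,-0.5]]' >/dev/null
python3 -m inch '[[0,0,0,0,0,-0.5],[0,0,0,0,0,-0.5],[0,0,0,0,0,-0.5],[0,0,0,0,0,-0.29],[0,0,0,0,0,0]]' 
python3 -m inch '[[-0.2,0.13,0,0,0,0],[-0.4,0.26,0,0,0,0],[-0.5,0.32,0,0,0,0],[-0.5,0.32,0,0,0,0],[-0.5,0.32,0,0,0,0]]' >/dev/null
python3 -m inch '[[-0.5,0.32,0,0,0,0],[-0.5,0.32,0,0,0,0],[-0.5,0.32,0,0,0,0],[-0.5,0.32,0,0,0,0],[-0.5,0.32,0,0,0,0]]' >/dev/null
python3 -m inch '[[-0.5,0.32,0,0,0,0],[-0.5,0.32,0,0,0,0],[-0.5,0.32,0,0,0,0],[-0.5,0.32,0,0,0,0],[-0.5,0.32,0,0,0,0]]' >/dev/null
python3 -m inch '[[-0.3,0.2,0,0,0,0],[-0.1,0.06,0,0,0,0],[0,0,0,0,0,0],[0,0,0,0,0,0],[0,0,0,0,0,0]]' 
python3 - <<'E'
from h import *
snap('wrist','w6.png'); snap('side','s6.png'); f='w6.png'
for P in [(.5591,-.1395,.03),(.6738,-.1673,.04),(.6712,-.1134,.04),(.717,-.1775,.008),(.717,-.1025,.008),(.527,-.1775,.008),(.527,-.1025,.008)]: print(P,proj(f,P).round(0))
E
```

```text
time: 20.5
ee_pos: [0.4311, -0.2223, 0.2645]
eef_rot: [0.243, 0.97, 0.0, -0.001]
ft_force: [0.7, -0.6, -3.0]
width: 0.0157
grip_force: 35.0
time: 20.92
ee_pos: [0.4313, -0.2224, 0.3615]
eef_rot: [0.243, 0.97, -0.0, 0.0]
ft_force: [0.7, 1.0, -3.8]
width: 0.0158
grip_force: 35.0
time: 21.75
ee_pos: [0.4313, -0.2224, 0.3798]
eef_rot: [-0.001, 1.0, 0.0, -0.0]
ft_force: [0.3, 0.6, -3.2]
width: 0.0156
grip_force: 35.0
time: 23.42
ee_pos: [0.7311, -0.031, 0.3801]
eef_rot: [0.001, 1.0, -0.0, -0.0]
ft_force: [-0.8, -1.6, -2.4]
width: 0.0156
grip_force: 35.0
(0.5591, -0.1395, 0.03) [201.   5.]
(0.6738, -0.1673, 0.04) [180. 129.]
(0.6712, -0.1134, 0.04) [234. 127.]
(0.717, -0.1775, 0.008) [187. 167.]
(0.717, -0.1025, 0.008) [253. 167.]
(0.527, -0.1775, 0.008) [167. -24.]
(0.527, -0.1025, 0.008) [243. -24.]
```

```bash
python3 -m inch '[[0.15,0,0,0,0,0],[0.3,0,0,0,0,0],[0.3,0,0,0,0,0],[0.2,0,0,0,0,0],[0.05,0,0,0,0,0]]'>/dev/null
python3 -m inch '[[0,0,0,0,0,0],[0,0,0,0,0,0],[0,0,0,0,0,0],[0,0,0,0,0,0],[0,0,0,0,0,0]]'
python3 - <<'E'
from h import *
snap('wrist','w7.png'); snap('side','s7.png'); f='w7.png'
a=cv2.imread('pics/w7.png')[0:240,130:390]; cv2.imwrite('pics/m7.png',np.pad(cv2.resize(a,None,fx=2.5,fy=2.5,interpolation=3),((0,0),(0,0),(0,0))))
b=cv2.resize(cv2.imread('pics/s7.png')[0:200,190:390],None,fx=2,fy=2,interpolation=3)
m=cv2.imread('pics/m7.png'); o=np.zeros((600,800,3),np.uint8); o[:600,:650]=m; o[:200,650:800]=cv2.resize(b,(150,150))[0:150] if 0 else np.zeros((200,150,3)); cv2.imwrite('pics/m7.png',o[:, :650])
for P in [(.5591,-.1395,.03),(.6738,-.1673,.04),(.6712,-.1134,.04),(.717,-.1775,.008),(.717,-.1025,.008),(.527,-.1775,.008),(.527,-.1025,.008)]: print(P,((proj(f,P)-[130,0])*2.5).round(0))
E
```

```text
time: 24.35
ee_pos: [0.6919, -0.0299, 0.3797]
eef_rot: [-0.0, 1.0, 0.0, -0.0]
ft_force: [0.1, 0.5, -2.9]
width: 0.016
grip_force: 35.0
(0.5591, -0.1395, 0.03) [183. 124.]
(0.6738, -0.1673, 0.04) [133. 420.]
(0.6712, -0.1134, 0.04) [262. 413.]
(0.717, -0.1775, 0.008) [149. 500.]
(0.717, -0.1025, 0.008) [309. 500.]
(0.527, -0.1775, 0.008) [101.  49.]
(0.527, -0.1025, 0.008) [286.  49.]
```

View pics/m7.png

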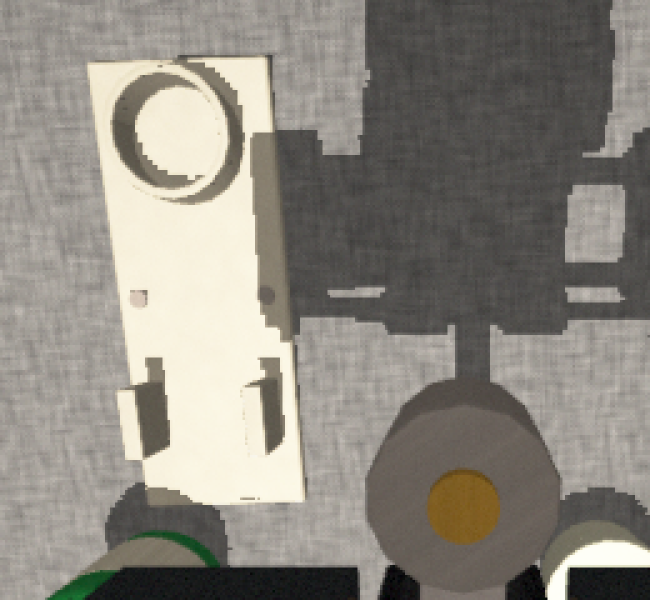

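Wrist crop: base corners at (88,64), (270,56), (305,500), (147,504); cup mouth centre at (170,130); fork tips centred at (130,423) and (255,419).

```bash
python3 - <<'E'
from h import *
f='w7.png'; q=lambda u,v,z: pt(f,130+u/2.5,v/2.5,z)[:2]
C=[q(*c,.008) for c in [(88,64),(270,56),(305,500),(147,504)]]
print(np.round(C,4), 'mid',np.mean(C,0))
ang=lambda d:np.degrees(np.arctan2(d[1],d[0]))%360
print('long',ang(C[0]-C[3]),ang(C[1]-C[2]),'short',ang(C[0]-C[1])+90,ang(C[3]-C[2])+90)
cup=q(170,130,.03); fk=(q(130,423,.04)+q(255,419,.04))/2
print('cup',cup,'fork',fk,'yaw',ang(cup-fk),np.linalg.norm(cup-fk),'mid',cup+(fk-cup)*63/114)
# held motor top: z = .380-.164-.026+.044
m=q(463,507,.2337); print('motor yellow',m,'TCP',r.read_state()['ee_pos'])
E
```

```text
[[ 0.5324 -0.1836]
 [ 0.5295 -0.109 ]
 [ 0.7168 -0.1044]
 [ 0.7188 -0.1787]] mid [ 0.62437298 -0.14390393]
long 181.50918933914463 181.41397660790275 short 362.22410834880804 361.4897397184542
cup [ 0.56137199 -0.14478955] fork [ 0.67434331 -0.1426152 ] yaw 181.10263461676885 0.11299223773825938 mid [ 0.62380351 -0.14358793]
motor yellow [ 0.65778797 -0.03053233] TCP [ 0.69179834 -0.02990825  0.37975968]
```

```bash
python3 -c "
from h import *
print(pt('side0.png',243,160,0),pt('side0.png',239,121,.125),pt('scene0.png',278,292,0.01))"
python3 -m inch '[[0.12,-0.14,0,0,0,0],[0.25,-0.3,0,0,0,0],[0.3,-0.35,0,0,0,0],[0.3,-0.35,0,0,0,0],[0.3,-0.36,0,0,0,0]]' >/dev/null
python3 -m inch '[[0.3,-0.36,0,0,0,0],[0.3,-0.35,0,0,0,0],[0.3,-0.35,0,0,0,0],[0.18,-0.2,0,0,0,-0.1],[0.06,-0.08,0,0,0,-0.1]]' >/dev/null
python3 -m inch '[[0,0,0,0,0,0],[0,0,0,0,0,0],[0,0,0,0,0,0],[0,0,0,0,0,0],[0,0,0,0,0,0]]'
```

```text
[ 0.76862954 -0.19559042  0.        ] [ 0.75653575 -0.15974359  0.125     ] [ 0.76247422 -0.17520295  0.01      ]
time: 25.7
ee_pos: [0.5957, -0.1428, 0.3798]
eef_rot: [-0.013, 1.0, 0.0, -0.0]
ft_force: [0.5, 0.4, -3.2]
width: 0.0158
grip_force: 35.0
```

```bash
python3 -m inch '[[0,-0.02,0.15,0,0,0],[0,0,0.3,0,0,0],[0,0,0.4,0,0,0],[0,0,0.4,0,0,0],[0,0,0.4,0,0,0]]' >/dev/null
python3 -m inch '[[0,0,0.4,0,0,0],[0,0,0.3,0,0,0],[0,0,0.2,0,0,0],[0,0,0.15,0,0,0],[0,0,0.05,0,0,0]]' >/dev/null
python3 -m inch '[[0,0,0,0,0,0],[0,0,0,0,0,0],[0,0,0,0,0,0],[0,0,0,0,0,0],[0,0,0,0,0,0]]' >/dev/null
python3 -m inch '[[0,0,0,0,0,0],[0,0,0,0,0,0],[0,0,0,0,0,0],[0,0,0,0,0,0],[0,0,0,0,0,0]]'
python3 - <<'E'
from h import *
s=r.read_state(); print(s['ee_pos'],s['eef_rot'],s['torque'],s['joint_vel'].round(3))
c=snap('wrist','w8.png'); f='w8.png'; a=c['pixels'].astype(int)
m=((a[...,0]-a[...,2])>70)&(np.arange(400)[:,None]<235); n,l,st,ce=cv2.connectedComponentsWithStats(m.astype(np.uint8))
for i in range(1,n):
    if st[i,4]>80: print('orange',ce[i],st[i],pt(f,*ce[i],.124))
print('cup',proj(f,(.5610,-.1448,.03)))
# side view: expected motor top location vs cyan orange spot
c=snap('side','s8.png'); f='s8.png'; a=c['pixels'].astype(int)
p=proj(f,(.561,-.1445,.124)); print('pred side',p)
m=(a[...,0]-a[...,2]>50)
ys,xs=np.where(m[int(p[1])-12:int(p[1])+12,int(p[0])-15:int(p[0])+15]); print('seen',xs.mean()+int(p[0])-15,ys.mean()+int(p[1])-12,len(xs))
E
```

```text
time: 27.37
ee_pos: [0.5953, -0.1444, 0.2699]
eef_rot: [-0.012, 1.0, 0.0, -0.0]
ft_force: [0.1, 0.6, -3.3]
width: 0.0159
grip_force: 35.0
[ 0.59530213 -0.14435694  0.26992886] [-1.20215351e-02  9.99927738e-01  3.03205514e-05 -3.89243426e-06] [ 0.0886728  -0.04243191 -0.05648905] [ 0.001  0.001  0.001  0.    -0.001 -0.     0.   ]
orange [314.93381295 202.28920863] [301 188  29  30 695] [ 0.56100665 -0.14593509  0.124     ]
orange [624.3597786  210.64760148] [602 191  38  44 542] [ 0.56155163 -0.01560274  0.124     ]
cup [316.51801437 167.29104345]
pred side [325.19898965 128.059471  ]
seen 333.0952380952381 119.14285714285714 84
```

```bash
python3 -c "
from bench import job
print(job.close_job())"
```

```text
the job is handed in; nothing more can be done
None
```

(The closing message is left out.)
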